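Empty the sprocket bay of the parts tray into the bin

ROBOT

A 6-joint arm with a two-finger parallel gripper is mounted at the origin on the work surface. World frame = base frame: x ahead of the robot, y to its left, z up, the work surface at z = 0. Lengths are in mm, angles in degrees, forces in N, time in s.
With the tool pointing down it reaches from about 350 to 850 mm from the base axis. Payload 8.1 kg.
Tool frame: the origin (TCP) lies at the centre of the arm's flange, where the gripper is bolted on; the fingertips stand 173 mm ahead of it and the grasp point (between the pads) lies 155 mm ahead of it; z points along the fingers, y is the line along which they close (so a half turn about z gives the same grasp; the last joint's range is limited). The gripper opens to 85 mm and grips with 20 to 120 N. Pads are 22 mm wide; open, the fingers measure 114 mm over their backs; the gripper's body (76 mm by 85 mm) begins 54 mm behind the grasp point. The pads swing forward as they close: fully open they stand 13 mm farther back than shut.
Start: joints at [-80.008, 7.471, 85.268, -0, 87.261, -4.893], TCP at [154.153, -579.865, 404.692] pointing down, gripper open.
Joint ranges: [-169.43, 169.43], [-51.17, 129.36], [1.28, 143.12], [-76.62, 256.62], [0, 156.53], [-152.29, 152.29]. Speed limits (degrees/s): [136.94, 136.94, 159.86, 180, 180, 180].

INTERFACE

Orientations are given as [roll, pitch, yaw] about the fixed x, y, z axes, in that order (R = Rz(yaw) Ry(pitch) Rx(roll)).
In Python, from bench import * gives the robot as it stands.
- The arm moves only by the shell command python3 -m jog 'ROWS' [FORCE]. ROWS is text: rows parted by semicolons, each of 7 numbers parted by spaces: the shift along the tool's x, y, z scaled (see below), then the turn, a rotation vector about the tool's x, y, z scaled (see below), then the closure, from -1 (fully open) to 1 (shut). In form: tx ty tz wx wy wz hand; .... A call has 1 to 5 rows; each row shifts and turns the commanded pose from where the row before left it, along the tool's axes as they then stand; what a row does not reach is not made up. The controller multiplies each number of a shift by 0.1 m and each number of a turn by 60 degrees. A row lasts 1/8 s, in which the tool goes at most 62.5 mm and 10.7 degrees, less where a joint would pass 70% of its speed; a pose out of reach is approached as far as the arm can. A call with a number of a shift or a turn outside -1 to 1 is refused whole. A call with a gripper value outside its range is refused whole. The fingers move at their own pace and stop on an object; FORCE is the grip in N (left out, the last holds). Time passes only in rows, so rows that do not move let the fingers close. It gives the time, the measured TCP pose, the force, the opening and the grip force at its end, in the units of the state.
- sense(): the state, without advancing time (a new reading comes with each control period).
- snapshot(name): name is "side" or "top" or "wrist"; returns a dict with "img" (420x560x3 uint8, red, green, blue), "fx", "fy", "cx", "cy" (pixels), "extrinsics" (4x4, takes a point from camera to world coordinates). Camera axes: x right, y down, z forward; pixel columns grow to the right and rows downward; lengths in mm; the calibration is good to about 2 mm. A picture is of the moment at which its call begins. There is no depth.
- hand_in(): hands the job in; it is judged then, once.
The state is a dict: "time": time; "joint_pos": joint angles; "qd": joint speeds; "joint_efforts": joint torques, N m; "tool_pos": TCP position; "tcp_rot": TCP orientation; "ft_force": force on the tool from outside, world axes, zero at the start; "wrist_torque": the same for the moment, N m; "finger_gap": finger opening in mm; "grip_force": force on a finger pad.
Only numpy, scipy, OpenCV 4.12 (cv2) and the standard library are available. Lean on these libraries where they do the work, as an engineer would, in place of code of your own. Each camera call takes 0.05 s, during which the arm holds its last target. There are 200 camera calls.

TASK

Lift the four-bay parts tray by its handle, carry it over the blue stock bin and tip it on one corner so that the two sprockets slide out through their bay's rim gap into the bin, while the three other parts stay in the tray. Then stand the tray upright again on its rubber mat, centred as it was, and let go. Do not touch the sprockets with the gripper, and do not push aside the bin, wrench, oil bottle or carton.

Things in the scene. Friction and masses are not known exactly. Their poses are not given: they have to be found in the camera images.
- tray_grip (a point): Handle of the loose grey plastic parts tray (0.7 kg loaded): a black square post 32 x 32 mm in the tray's middle, turned 45 degrees so that its flat faces look towards the tray's corners. Its top is 90 mm above the tray's underside. Point on the post's axis at the height to grip, 66 mm above the underside (30 mm above the rim); axes: x, y along the tray's sides, z up. The tray stands on the mat.
- tray_in (a point): Centre of the tray's floor, 4 mm above its underside. Tray 204 x 204 mm, rim 36 mm high, all walls and floor 4 mm. Cross walls as high as the rim, in its x = 0 and y = 0 planes, make four bays 96 x 96 mm, centred at (+-50, +-50) mm in x, y. Each bay has one rim gap, at the tray's own outer corner there.
- tray_gap (a point): The gap at the tray's +x +y corner; the three other corners have the same. The rim is missing for 48 mm along both sides, leaving a diagonal gap 68 mm wide; the floor runs on to the corner. Point at that floor corner, (102, 102) mm from the tray's middle, on the floor's top.
- cog_a_mid (a point): Lower of two equal steel bicycle sprockets: flat toothed discs with a hole, 60 mm across, 10 mm thick, 80 g each, lying flat, one on the other, in any one of the four bays. Point at its centre, half-way up; z is the disc's axis. All parts in the tray slide easily, from about 10 to 15 degrees of tilt; 35 to 45 degrees towards the bay's outer corner empties it.
- cog_b_mid (a point): Upper sprocket of the stack, same as the other. Point at its centre, half-way up.
- stem_mid (a point): Aluminium handlebar clamp block, 60 x 40 x 26 mm, 100 g, alone in another bay. Point at its centre; x along its length.
- shoe_mid (a point): Brake shoe, a slim bar 66 x 14 mm, 16 mm high with a short stud on top, 40 g, alone in another bay. Point at its centre, 8 mm up; x along its length.
- brake_mid (a point): L-shaped aluminium brake arm, 60 x 44 x 12 mm, 60 g, alone in the last bay. Point near its middle, half-way up.
- bin_in (a point): Blue open-topped stock bin standing loose on the bench, 200 x 200 mm outside, 60 mm high, walls and floor 4 mm, 0.9 kg. Point at the centre of its inner floor, 4 mm above the bench; axes x, y along its sides, z up.
- mat_top (a point): Flat black rubber mat fixed on the bench, 230 x 230 mm, 4 mm thick, on which the tray stands at the start. Point at the centre of its top; axes x, y along its sides. The bin and the mat stand side by side, one left and one right of the robot's middle line.
- wrench: Bystander: steel wrench 190 mm long lying on the far side of the bench. Origin at the middle of its underside.
- oil_mid (a point): Bystander: white plastic oil bottle, 56 mm across, 150 mm high, at the far side. Point half-way up.
- carton_mid (a point): Bystander: cardboard carton 80 x 110 x 60 mm at the far side. Point at its centre.
Mind the look-alikes: they are no part of the job. What is shaped like the part that bears brake_mid but brown, green or turquoise is not meant.

How it is judged (in metres and radians):
On the way, in this order (a step that is already met when the one before it is completed fails the run):
1. the tray is lifted clear of its mat with all five parts in it (height (world z) of tray_grip above 0.12 m and x of stem_mid in the frame of tray_grip between -0.102 and 0.102 m and y of stem_mid in the frame of tray_grip between -0.102 and 0.102 m and z of stem_mid in the frame of tray_grip between -0.068 and -0.03 m and x of shoe_mid in the frame of tray_grip between -0.102 and 0.102 m and y of shoe_mid in the frame of tray_grip between -0.102 and 0.102 m and z of shoe_mid in the frame of tray_grip between -0.068 and -0.03 m and x of brake_mid in the frame of tray_grip between -0.102 and 0.102 m and y of brake_mid in the frame of tray_grip between -0.102 and 0.102 m and z of brake_mid in the frame of tray_grip between -0.068 and -0.03 m and z of cog_a_mid in the frame of tray_grip between -0.068 and -0.03 m and z of cog_b_mid in the frame of tray_grip between -0.068 and -0.03 m), for 0.1 s.
2. both sprockets lie in the bin (x of cog_a_mid in the frame of bin_in between -0.098 and 0.098 m and y of cog_a_mid in the frame of bin_in between -0.098 and 0.098 m and z of cog_a_mid in the frame of bin_in between 0 and 0.06 m and x of cog_b_mid in the frame of bin_in between -0.098 and 0.098 m and y of cog_b_mid in the frame of bin_in between -0.098 and 0.098 m and z of cog_b_mid in the frame of bin_in between 0 and 0.06 m), for 0.2 s.
At the end, for the whole second after the job is handed in: Both sprockets are at rest inside the blue bin; the clamp block, brake shoe and brake arm are still in the tray; the tray stands level (within 0.06 rad) and at rest on the rubber mat, its centre within 40 mm of the mat's centre, released (all of step 2 and x of stem_mid in the frame of tray_grip between -0.102 and 0.102 m and y of stem_mid in the frame of tray_grip between -0.102 and 0.102 m and z of stem_mid in the frame of tray_grip between -0.068 and -0.03 m and x of shoe_mid in the frame of tray_grip between -0.102 and 0.102 m and y of shoe_mid in the frame of tray_grip between -0.102 and 0.102 m and z of shoe_mid in the frame of tray_grip between -0.068 and -0.03 m and x of brake_mid in the frame of tray_grip between -0.102 and 0.102 m and y of brake_mid in the frame of tray_grip between -0.102 and 0.102 m and z of brake_mid in the frame of tray_grip between -0.068 and -0.03 m and horizontal distance between tray_grip and mat_top below 0.04 m and angle between tray_grip's own z axis and vertical below 0.06 rad and height (world z) of tray_grip between 0.062 and 0.078 m and linear speed of tray below 0.02 m/s and linear speed of each of cog_a, cog_b below 0.05 m/s); the robot touches nothing.
It fails at once if the gripper touches a sprocket (contact force between the fingers and cog_a above 0.5 N or contact force between the fingers and cog_b above 0.5 N).
It fails at once if the bin is pushed more than 30 mm (distance of bin_in from where it was at the start of the episode above 0.03 m).
It fails at once if a bystander is disturbed by more than 30 mm (distance of any of wrench, oil_mid, carton_mid from where it was at the start of the episode above 0.03 m).
It also fails if it takes over 67 s, if anything falls off the work surface, if the arm or the gripper's body presses on something with over 40 N, if the wrist force passes 120 N, or if a joint passes its speed limit or range.

## Working session

There is one attempt and no reset: what is moved stays moved. The work goes in short steps, Python scripts to look and compute and a shell command to move; the robot and the scene stay as the last step left them, time stands still between calls to the robot, and variables do not carry over. Pictures are saved under pics/ and viewed, at most 10 in all, crops included, and the job is handed in when it is done.

```bash
mkdir -p pics; ls
python3 - <<'E'
from bench import *
import cv2,numpy as np
for n in("top","side"):
    s=snapshot(n);cv2.imwrite(f"pics/{n}0.png",s["img"][:,:,::-1]);np.savez(f"{n}0.npz",**s);print(n,s["fx"],s["cx"],s["cy"],np.round(s["extrinsics"],3).tolist())
print(sense())
E
```

```text
pics
top 392.0726587743138 275.7497151893402 210.55369378484133 [[-0.003, -0.996, 0.084, 443.788], [-1.0, 0.001, -0.02, -55.718], [0.019, -0.084, -0.996, 1041.697], [0.0, 0.0, 0.0, 1.0]]
side 422.94936518422236 280.5153799872671 206.90552838942028 [[0.926, -0.206, 0.318, 238.192], [-0.378, -0.544, 0.749, -697.798], [0.019, -0.814, -0.581, 591.066], [0.0, 0.0, 0.0, 1.0]]
{'time': 0.1, 'joint_pos': array([-8.00049533e+01,  7.51161624e+00,  8.53246889e+01,  7.52897350e-04,
        8.72628486e+01, -4.89428525e+00]), 'qd': array([-0.02756311, -0.1810707 , -0.11169583, -0.04011593,  0.06322538,
       -0.01348149]), 'joint_efforts': array([ 9.12508276e-04, -5.70954037e+01, -5.01940084e+01, -3.18981865e-04,
        8.07389966e-03,  1.15159816e-05]), 'tool_pos': array([ 154.14565146, -579.63743219,  403.72457377]), 'tcp_rot': array([-1.79901272e+02, -9.20878059e-03,  1.48892874e+01]), 'ft_force': array([0.05387909, 1.47207822, 0.24634687]), 'wrist_torque': array([-0.01151064,  0.00070052, -0.00907132]), 'grip_force': 0.0, 'finger_gap': 85.44576399260123}
```

View pics/top0.png

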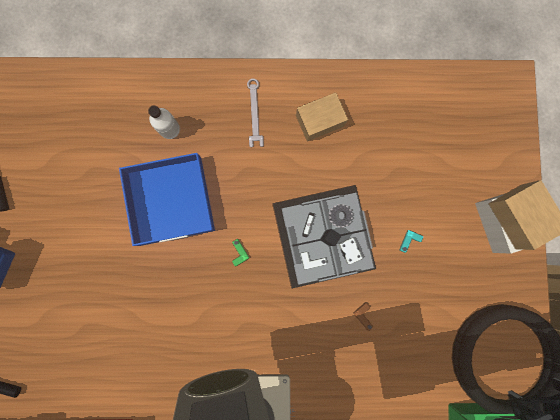

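View pics/side0.png

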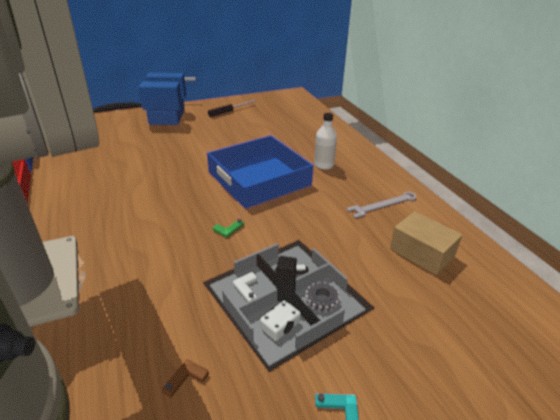

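The tray is at top px (330,237), its post at (330,238) and the sprockets in the far-right bay at (342,214). The bin is at (168,200), with the bottle, wrench and carton beyond both. Candidates for the brake arm are the aluminium L at (313,262), green (240,252), turquoise (412,240) and brown (363,316). I choose the aluminium one in the tray, which travels with it. Next I measure and check it in a close crop.

```bash
cat > h.py <<'E'
import numpy as np,cv2
def ray(s,p,z):
    E=s["extrinsics"];p=np.asarray(p,float).reshape(-1,2)
    d=np.c_[(p[:,0]-s["cx"])/s["fx"],(p[:,1]-s["cy"])/s["fy"],np.ones(len(p))]@E[:3,:3].T
    o=E[:3,3];return o+d*((z-o[2])/d[:,2])[:,None]
def proj(s,P):
    E=s["extrinsics"];q=(np.asarray(P,float).reshape(-1,3)-E[:3,3])@E[:3,:3]
    return np.c_[q[:,0]/q[:,2]*s["fx"]+s["cx"],q[:,1]/q[:,2]*s["fy"]+s["cy"]]
def biggest(m,roi):
    x0,y0,x1,y1=roi;k=np.zeros_like(m);k[y0:y1,x0:x1]=m[y0:y1,x0:x1]
    c,_=cv2.findContours(k,cv2.RETR_EXTERNAL,cv2.CHAIN_APPROX_NONE);return max(c,key=cv2.contourArea)
E
python3 - <<'E'
from h import *
s=dict(np.load("top0.npz"));im=s["img"];hsv=cv2.cvtColor(im,cv2.COLOR_RGB2HSV)
def rep(n,c,z):
    P=ray(s,c.reshape(-1,2),z)[:,:2].astype(np.float32);r=cv2.minAreaRect(P);print(n,np.round(r[0],1),np.round(r[1],1),round(r[2],1), "corners",np.round(cv2.boxPoints(r)).tolist())
m=cv2.morphologyEx(((hsv[...,1]<70)).astype(np.uint8)*255,cv2.MORPH_OPEN,np.ones((3,3)))
c=biggest(m,(262,170,390,300));rep("mat",c,4)
b=((hsv[...,0]>100)&(hsv[...,0]<130)&(hsv[...,1]>120)).astype(np.uint8)*255
c=biggest(b,(100,140,230,260));rep("bin@60",c,60)
g=((im.max(2)<45)).astype(np.uint8)*255
c=biggest(g,(315,222,347,254));rep("post",c,94);print(cv2.boundingRect(c))
cr=im[175:300,260:390];cv2.imwrite("pics/crop.png",cv2.resize(cr,None,fx=4.5,fy=4.5,interpolation=cv2.INTER_CUBIC)[:,:,::-1])
E
```

```text
mat [ 465.2 -206.1] [228.6 233. ] 12.3 corners [[329.0, -117.0], [378.0, -344.0], [602.0, -296.0], [552.0, -68.0]]
bin@60 [556.8 199.5] [201.9 204.9] 11.4 corners [[438.0, 280.0], [478.0, 79.0], [676.0, 119.0], [636.0, 320.0]]Traceback (most recent call last):
  File "<stdin>", line 10, in <module>
  File "h.py", line 11, in biggest
    c,_=cv2.findContours(k,cv2.RETR_EXTERNAL,cv2.CHAIN_APPROX_NONE);return max(c,key=cv2.contourArea)
                                                                           ~~~^^^^^^^^^^^^^^^^^^^^^^^
ValueError: max() iterable argument is empty
```

Run:
```python
from h import *
s=dict(np.load("top0.npz"));im=s["img"]
g=im.max(2);print(g[228:250:2,320:342:2])
print(proj(s,[[465.2,-206.1,94]]))
cr=im[175:300,260:390];cv2.imwrite("pics/crop.png",cv2.resize(cr,None,fx=4.5,fy=4.5,interpolation=cv2.INTER_CUBIC)[:,:,::-1])
```

```text
[[157 154 132 116 126 109 153 161 102 104 102]
 [155 156 163  58  47  56  58  81 105 105 104]
 [153 158  78  54  57  66  61  62  58 104 105]
 [154 137  53  55  60  60  65  55  66  57  70]
 [163  65  48  56  63  63  61  62  62  60  57]
 [105  52  51  61  60  59  64  65  61  61 102]
 [ 70  48  54  58  62  61  65  63  61  70 110]
 [158 160  59  55  53  59  62  59  62 101  90]
 [153 156 159 114  49  45  56  62 112 150 236]
 [155 154 157 155 123 113 123 107 105 156 154]
 [155 152 155 157 159  84 141 109 105 158 142]]
[[330.26743199 234.63793169]]
```

View pics/crop.png

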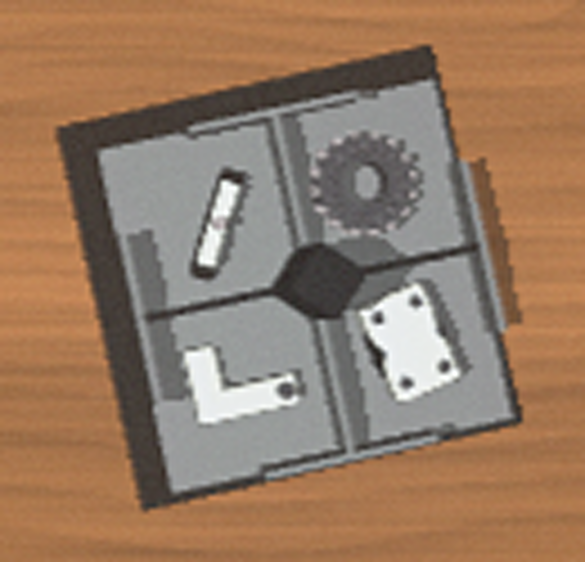

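The crop shows the sprocket stack at top px (341.6,215.4), in the tray's +x −y bay, with the post centre near (331,237). The aluminium brake arm is at lower left, the shoe at upper left and the clamp block at lower right.

```bash
cat >> h.py <<'E'
from scipy.spatial.transform import Rotation as R
def need(st,pos,rpy):
    A=R.from_euler("xyz",st["tcp_rot"],degrees=True);B=R.from_euler("xyz",rpy,degrees=True)
    print("shift units",np.round(A.inv().apply(np.array(pos)-st["tool_pos"])/100,3),"turn units",np.round(np.degrees((A.inv()*B).as_rotvec())/60,3))
E
python3 - <<'E'
from h import *
from bench import *
s=dict(np.load("top0.npz"));im=s["img"]
c=biggest(((im.max(2)<75)*255).astype(np.uint8),(319,225,344,249))
k=np.zeros(im.shape[:2],np.uint8);cv2.drawContours(k,[c],-1,255,-1);k=cv2.morphologyEx(k,cv2.MORPH_OPEN,np.ones((5,5)));c=biggest(k,(0,0,560,420))
P=ray(s,c.reshape(-1,2),94)[:,:2].astype(np.float32);r=cv2.minAreaRect(P);print(r)
print("cogs",ray(s,[[341.6,215.4]],24),"post",r[0])
need(sense(),[*r[0],330],[180,0,57.4])
E
```

```text
((459.0709533691406, -206.55795288085938), (38.031192779541016, 37.091064453125), 58.362823486328125)
cogs [[ 516.86782369 -247.60655378   24.        ]] post (459.0709533691406, -206.55795288085938)
shift units [ 3.905 -2.821  0.743] turn units [-0.002 -0.001 -0.709]
```

```bash
python3 -m jog '0.2 -0.14 0 0 0 0 -1;0.39 -0.28 0 0 0 0 -1;0.39 -0.28 0 0 0 0 -1;0.39 -0.28 0 0 0 0 -1;0.39 -0.28 0 0 0 0 -1' 60; python3 -m jog '0.39 -0.28 0 0 0 0 -1;0.39 -0.28 0 0 0 0 -1;0.39 -0.28 0 0 0 0 -1;0.39 -0.28 0 0 0 0 -1;0.39 -0.28 0 0 0 0 -1'; python3 -m jog '0.2 -0.14 0.1 0 0 -0.14 -1;0 0 0.15 0 0 -0.14 -1;0 0 0.15 0 0 -0.14 -1;0 0 0.15 0 0 -0.14 -1;0 0 0.15 0 0 -0.14 -1'
python3 - <<'E'
from h import *
from bench import *
s=snapshot("wrist");cv2.imwrite("pics/w1.png",s["img"][:,:,::-1]);np.savez("w1.npz",**s)
need(sense(),[459,-206.5,330],[180,0,57.4]);print(proj(s,[[459,-206.5,94]]))
E
```

```text
time: 0.72
tool_pos: [292.6, -411.5, 404.2]
tcp_rot: [-180.0, 0.0, 14.9]
ft_force: [0.3, 0.3, -0.5]
finger_gap: 85.2
grip_force: 0.0
time: 1.35
tool_pos: [445.0, -226.1, 404.4]
tcp_rot: [-180.0, 0.0, 14.9]
ft_force: [0.3, -0.0, -0.6]
finger_gap: 85.6
grip_force: 0.0
time: 1.98
tool_pos: [459.9, -208.6, 333.7]
tcp_rot: [-179.9, 0.0, 57.2]
ft_force: [0.5, 0.0, -0.6]
finger_gap: 85.5
grip_force: 0.0
shift units [ 0.014 -0.013  0.014] turn units [-0.004  0.     0.003]
[[276.0003952  221.17052926]]
```

View pics/w1.png

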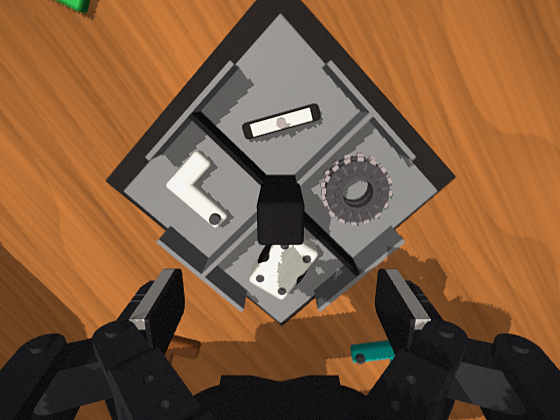

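The wrist view shows the post's top face at about (280,225) against the predicted (276,221), so I am about 3 mm off. The fingers straddle it along the sprocket diagonal as intended.

Run:
```python
from h import *
from bench import *
s=dict(np.load("w1.npz"));im=s["img"];print(im.max(2)[170:252:4,280])
p=ray(s,[[280,225.5]],94)[0];print(p);need(sense(),[p[0],p[1],223],[180,0,57.4])
```

```text
[152 112  19  13  17  19  16  18  22  35  35  35  35  29  38  33  38  36
  32 165 248]
[ 459.5698853  -210.57950962   94.        ]
shift units [-0.017  0.018  1.084] turn units [-0.004  0.     0.003]
```

```bash
python3 -m jog '-0.01 0.01 0.2 0 0 0 -1;0 0 0.25 0 0 0 -1;0 0 0.25 0 0 0 -1;0 0 0.25 0 0 0 -1;0 0 0.13 0 0 0 -1'; python3 -m jog '0 0 0 0 0 0 0.2;0 0 0 0 0 0 0.2;0 0 0 0 0 0 0.5;0 0 0 0 0 0 1;0 0 0 0 0 0 1' 60;python3 -m jog '0 0 0 0 0 0 1;0 0 0 0 0 0 1;0 0 0 0 0 0 1' 80
```

```text
time: 2.65
tool_pos: [459.8, -209.9, 225.2]
tcp_rot: [-179.9, 0.0, 56.8]
ft_force: [0.2, -0.5, 0.2]
finger_gap: 85.3
grip_force: 0.0
time: 3.28
tool_pos: [460.9, -210.4, 228.0]
tcp_rot: [179.9, -0.0, 56.9]
ft_force: [-1.5, 1.4, 5.4]
finger_gap: 31.0
grip_force: 62.2
time: 3.65
tool_pos: [460.9, -210.4, 228.1]
tcp_rot: [179.9, -0.0, 56.9]
ft_force: [-1.6, 1.4, 6.3]
finger_gap: 31.1
grip_force: 79.1
```

```bash
python3 -m jog '0 0 -0.03 0 0 0 1;0 0 -0.06 0 0 0 1;0 0 -0.08 0 0 0 1;0 0 -0.08 0 0 0 1;0 0 -0.1 0 0 0 1' 90; python3 -m jog '0 0 -0.15 0 0 0 1;0 0 -0.15 0 0 0 1;0 0 -0.15 0 0 0 1;0 0 -0.15 0 0 0 1;0 0 -0.15 0 0 0 1';python3 -m jog '0 0 -0.15 0 0 0 1;0 0 -0.15 0 0 0 1;0 0 -0.15 0 0 0 1;0 0 -0.1 0 0 0 1;0 0 -0.05 0 0 0 1'
cat >> h.py <<'E'
from scipy.linalg import expm,logm
def tf(pos,rpy):
    T=np.eye(4);T[:3,:3]=R.from_euler("xyz",rpy,degrees=True).as_matrix();T[:3,3]=pos;return T
def screw(A,B,n):
    S=expm(logm(np.linalg.inv(A)@B).real/n);print(n,"rows of",np.round(S[:3,3]/100,4),np.round(np.degrees(R.from_matrix(S[:3,:3]).as_rotvec())/60,4))
E
python3 - <<'E'
from h import *
from bench import *
st=sense();screw(tf(st["tool_pos"],st["tcp_rot"]),tf([452,165.5,410],[180,0,108]),30)
s=snapshot("side");cv2.imwrite("pics/s2.png",s["img"][:,:,::-1])
E
```

```text
time: 4.28
tool_pos: [460.3, -210.2, 262.3]
tcp_rot: [-180.0, 0.0, 56.9]
ft_force: [-0.7, -0.6, -7.6]
finger_gap: 30.8
grip_force: 89.7
time: 4.9
tool_pos: [460.4, -210.2, 337.8]
tcp_rot: [180.0, 0.0, 56.9]
ft_force: [-0.3, -0.5, -8.0]
finger_gap: 31.3
grip_force: 89.7
time: 5.52
tool_pos: [460.5, -210.3, 397.5]
tcp_rot: [180.0, -0.0, 56.9]
ft_force: [-0.3, 0.1, -7.1]
finger_gap: 30.9
grip_force: 89.9
30 rows of [ 0.1277 -0.0218 -0.0042] [ 0.      0.     -0.0284]
```

View pics/s2.png

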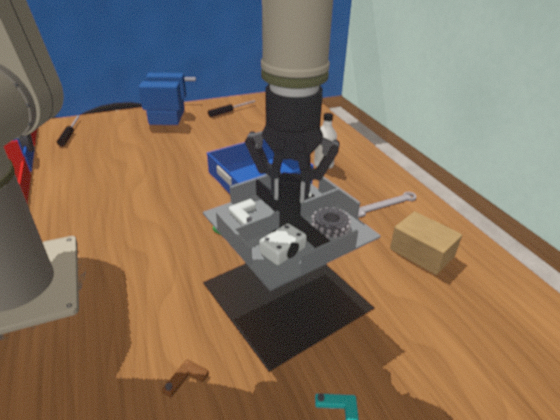

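The tray is lifted level at px (290,230), with all five parts aboard and the mat clear below. I carry it on an arc to the bin.

```bash
r='0'; python3 -m jog '0.032 -0.005 0 0 0 -0.007 1;0.064 -0.011 0 0 0 -0.014 1;0.096 -0.016 0 0 0 -0.021 1;0.128 -0.022 0 0 0 -0.0284 1;0.128 -0.022 0 0 0 -0.0284 1' >/dev/null
python3 -m jog '0.128 -0.022 0 0 0 -0.0284 1;0.128 -0.022 0 0 0 -0.0284 1;0.128 -0.022 0 0 0 -0.0284 1;0.128 -0.022 0 0 0 -0.0284 1;0.128 -0.022 0 0 0 -0.0284 1' >/dev/null
python3 -m jog '0.128 -0.022 0 0 0 -0.0284 1;0.128 -0.022 0 0 0 -0.0284 1;0.128 -0.022 0 0 0 -0.0284 1;0.128 -0.022 0 0 0 -0.0284 1;0.128 -0.022 0 0 0 -0.0284 1' >/dev/null
python3 -m jog '0.128 -0.022 0 0 0 -0.0284 1;0.128 -0.022 0 0 0 -0.0284 1;0.128 -0.022 0 0 0 -0.0284 1;0.128 -0.022 0 0 0 -0.0284 1;0.128 -0.022 0 0 0 -0.0284 1' >/dev/null
python3 -m jog '0.128 -0.022 0 0 0 -0.0284 1;0.128 -0.022 0 0 0 -0.0284 1;0.128 -0.022 0 0 0 -0.0284 1;0.128 -0.022 0 0 0 -0.0284 1;0.128 -0.022 0 0 0 -0.0284 1' >/dev/null
python3 -m jog '0.128 -0.022 0 0 0 -0.0284 1;0.128 -0.022 0 0 0 -0.0284 1;0.128 -0.022 0 0 0 -0.0284 1;0.096 -0.016 0 0 0 -0.021 1;0.064 -0.011 0 0 0 -0.014 1'
python3 -m jog '0.064 -0.01 0 0 0 -0.014 1;0.032 -0.005 0 0 0 -0.007 1;0 0 0 0 0 0 1'
python3 - <<'E'
from h import *
from bench import *
st=sense();need(st,[452,165.5,410],[180,0,108]);print(st["joint_pos"])
s=snapshot("side");cv2.imwrite("pics/s3.png",s["img"][:,:,::-1])
E
```

```text
time: 9.32
tool_pos: [463.8, 140.6, 396.7]
tcp_rot: [180.0, 0.0, 104.2]
ft_force: [-3.0, -0.0, -5.1]
finger_gap: 30.9
grip_force: 97.9
time: 9.7
tool_pos: [460.2, 149.0, 396.7]
tcp_rot: [-180.0, 0.0, 105.4]
ft_force: [2.4, 2.4, -8.4]
finger_gap: 30.9
grip_force: 95.7
shift units [ 0.18  -0.035 -0.133] turn units [-0.     0.    -0.044]
[ 1.18695186e+01 -1.06237284e+01  1.03865023e+02 -2.65940645e-03
  8.67599847e+01 -3.50295419e+00]
```

View pics/s3.png

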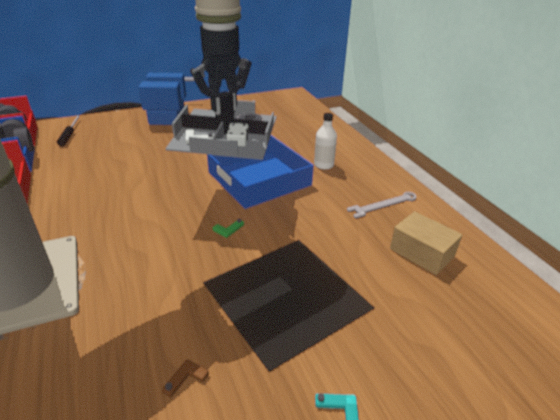

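The tray is above the bin's near-left edge at px (222,130), still level with its parts. I shift to the tipping spot, then tilt about the grip point.

```bash
python3 -m jog '0.03 -0.015 0.02 0 0 0 1;0.06 -0.03 0.04 0 0 0 1;0.06 -0.03 0.04 0 0 0 1;0.05 -0.025 0.03 0 0 0 1;0.02 -0.01 0.01 0 0 0 1' 110
python3 -m jog '0 0.027 0 0.017 0 0 1;0 0.054 0.001 0.033 0 0 1;0 0.081 0.002 0.05 0 0 1;0 0.081 0.002 0.05 0 0 1;0 0.081 0.002 0.05 0 0 1'
python3 -m jog '0 0.081 0.002 0.05 0 0 1;0 0.081 0.002 0.05 0 0 1;0 0.081 0.002 0.05 0 0 1;0 0.081 0.002 0.05 0 0 1;0 0.081 0.002 0.05 0 0 1'
python3 -m jog '0 0.081 0.002 0.05 0 0 1;0 0.081 0.002 0.05 0 0 1;0 0.081 0.002 0.05 0 0 1;0 0.054 0.001 0.033 0 0 1;0 0 0 0 0 0 1'
python3 - <<'E'
from h import *
from bench import *
a,b=snapshot("top")["img"],snapshot("side")["img"]
cv2.imwrite("pics/p4.png",np.vstack([cv2.resize(a[110:290,70:350],None,fx=1.6,fy=1.6),cv2.resize(b[30:225,100:380],None,fx=1.6,fy=1.6)])[:,:,::-1])
E
```

```text
time: 10.38
tool_pos: [443.4, 167.6, 382.3]
tcp_rot: [-180.0, -0.0, 105.4]
ft_force: [0.8, 2.4, -9.6]
finger_gap: 30.9
grip_force: 115.5
time: 11.0
tool_pos: [475.9, 175.8, 379.5]
tcp_rot: [-167.9, 0.0, 105.3]
ft_force: [-0.7, 0.8, -6.9]
finger_gap: 30.8
grip_force: 114.9
time: 11.62
tool_pos: [512.9, 186.0, 366.0]
tcp_rot: [-153.0, 0.0, 105.3]
ft_force: [0.7, 0.5, -4.8]
finger_gap: 30.7
grip_force: 116.6
time: 12.25
tool_pos: [536.4, 192.5, 349.3]
tcp_rot: [-142.0, 0.0, 105.4]
ft_force: [0.2, 1.6, -6.3]
finger_gap: 30.9
grip_force: 117.5
```

View pics/p4.png

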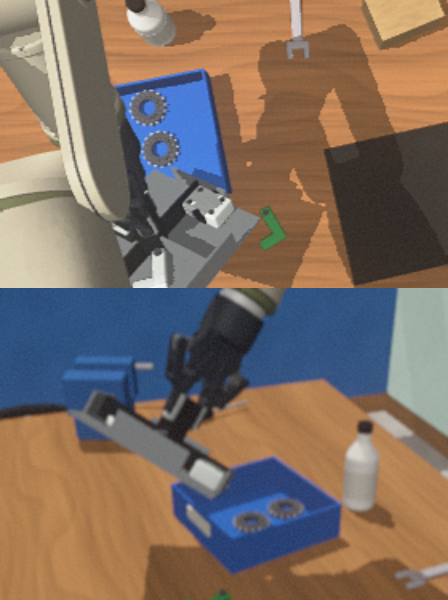

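Both sprockets lie flat in the bin, at crop px (148,107) and (160,150). The clamp block and brake arm are still in the tray; the shoe is hidden by the arm. I level the tray again.

```bash
python3 -m jog '0 -0.027 0.001 -0.017 0 0 1;0 -0.054 0.001 -0.033 0 0 1;0 -0.081 0.002 -0.05 0 0 1;0 -0.081 0.002 -0.05 0 0 1;0 -0.081 0.002 -0.05 0 0 1'
python3 -m jog '0 -0.081 0.002 -0.05 0 0 1;0 -0.081 0.002 -0.05 0 0 1;0 -0.081 0.002 -0.05 0 0 1;0 -0.081 0.002 -0.05 0 0 1;0 -0.081 0.002 -0.05 0 0 1'
python3 -m jog '0 -0.081 0.002 -0.05 0 0 1;0 -0.07 0.002 -0.043 0 0 1;0 -0.054 0.001 -0.033 0 0 1;0 -0.027 0 -0.017 0 0 1;0 0 0 0 0 0 1'
python3 - <<'E'
from h import *
from bench import *
st=sense();print(st["tool_pos"],st["tcp_rot"]);screw(tf(st["tool_pos"],st["tcp_rot"]),tf([462,-208.5,395],[180,0,56.9]),32)
E
```

```text
time: 12.98
tool_pos: [508.5, 185.1, 368.0]
tcp_rot: [-154.3, 0.0, 105.4]
ft_force: [0.2, 3.9, -4.4]
finger_gap: 30.5
grip_force: 117.1
time: 13.6
tool_pos: [471.3, 174.9, 380.6]
tcp_rot: [-169.2, -0.0, 105.4]
ft_force: [-0.1, 1.1, -6.9]
finger_gap: 30.7
grip_force: 114.7
time: 14.22
tool_pos: [449.7, 168.9, 382.8]
tcp_rot: [-177.6, -0.0, 105.4]
ft_force: [-0.5, 1.7, -7.4]
finger_gap: 31.1
grip_force: 114.4
[449.73018831 168.89170324 382.80530919] [-1.77613082e+02 -5.36139149e-04  1.05362447e+02]
32 rows of [-0.1198  0.021  -0.0039] [-0.0012  0.0005  0.0252]
```

```bash
python3 -m jog '0 -0.035 -0.05 -0.02 0 0 1;0 -0.03 -0.05 -0.02 0 0 1;0 0 -0.02 0 0 0 1'
python3 - <<'E'
from h import *
from bench import *
st=sense();print(st["tcp_rot"]);screw(tf(st["tool_pos"],st["tcp_rot"]),tf([462,-208.5,396],[180,0,56.9]),32)
E
```

```text
time: 14.6
tool_pos: [444.1, 167.3, 395.7]
tcp_rot: [179.9, 0.0, 105.4]
ft_force: [0.5, 0.4, -5.1]
finger_gap: 30.5
grip_force: 114.0
[1.79911431e+02 1.94211524e-03 1.05363935e+02]
32 rows of [-1.19e-01  2.28e-02 -1.00e-04] [ 0.     -0.      0.0252]
```

```bash
python3 -m jog '-0.03 0.006 0 0 0 0.0063 1;-0.06 0.0115 0 0 0 0.0126 1;-0.09 0.017 0 0 0 0.019 1;-0.119 0.0228 0 0 0 0.0252 1;-0.119 0.0228 0 0 0 0.0252 1' >/dev/null
python3 -m jog '-0.119 0.0228 0 0 0 0.0252 1;-0.119 0.0228 0 0 0 0.0252 1;-0.119 0.0228 0 0 0 0.0252 1;-0.119 0.0228 0 0 0 0.0252 1;-0.119 0.0228 0 0 0 0.0252 1' >/dev/null
python3 -m jog '-0.119 0.0228 0 0 0 0.0252 1;-0.119 0.0228 0 0 0 0.0252 1;-0.119 0.0228 0 0 0 0.0252 1;-0.119 0.0228 0 0 0 0.0252 1;-0.119 0.0228 0 0 0 0.0252 1' >/dev/null
python3 -m jog '-0.119 0.0228 0 0 0 0.0252 1;-0.119 0.0228 0 0 0 0.0252 1;-0.119 0.0228 0 0 0 0.0252 1;-0.119 0.0228 0 0 0 0.0252 1;-0.119 0.0228 0 0 0 0.0252 1' >/dev/null
python3 -m jog '-0.119 0.0228 0 0 0 0.0252 1;-0.119 0.0228 0 0 0 0.0252 1;-0.119 0.0228 0 0 0 0.0252 1;-0.119 0.0228 0 0 0 0.0252 1;-0.119 0.0228 0 0 0 0.0252 1' >/dev/null
python3 -m jog '-0.119 0.0228 0 0 0 0.0252 1;-0.119 0.0228 0 0 0 0.0252 1;-0.119 0.0228 0 0 0 0.0252 1;-0.119 0.0228 0 0 0 0.0252 1;-0.119 0.0228 0 0 0 0.0252 1' >/dev/null
python3 -m jog '-0.119 0.0228 0 0 0 0.0252 1;-0.119 0.0228 0 0 0 0.0252 1;-0.09 0.017 0 0 0 0.019 1;-0.06 0.0115 0 0 0 0.0126 1;-0.03 0.006 0 0 0 0.0063 1'
python3 -m jog '0 0 0 0 0 0 1;0 0 0 0 0 0 1'
python3 - <<'E'
from h import *
from bench import *
need(sense(),[463,-208.5,228],[180,0,56.9])
s=snapshot("side");cv2.imwrite("pics/s5.png",s["img"][:,:,::-1])
E
```

```text
time: 18.98
tool_pos: [462.0, -209.1, 394.8]
tcp_rot: [-180.0, -0.0, 56.9]
ft_force: [0.0, 1.5, -6.1]
finger_gap: 30.6
grip_force: 114.3
time: 19.23
tool_pos: [462.2, -208.6, 394.9]
tcp_rot: [-180.0, -0.0, 57.0]
ft_force: [-0.3, -0.4, -4.2]
finger_gap: 30.7
grip_force: 113.5
shift units [0.005 0.006 1.669] turn units [-0.    -0.     0.002]
```

View pics/s5.png

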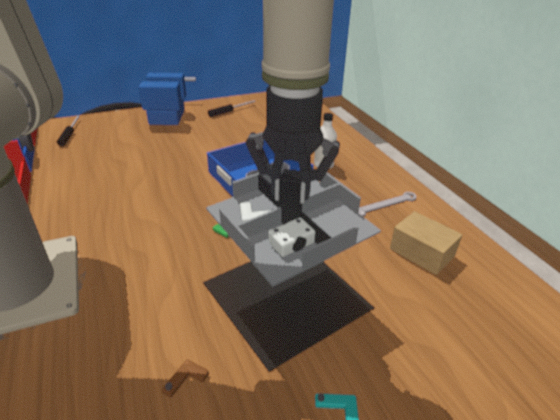

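The tray is level over the mat at px (292,230), and the sprocket bay is empty. I lower it.

```bash
python3 -m jog '0 0 0.06 0 0 0 1;0 0 0.12 0 0 0 1;0 0 0.16 0 0 0 1;0 0 0.16 0 0 0 1;0 0 0.16 0 0 0 1'
python3 -m jog '0 0 0.16 0 0 0 1;0 0 0.16 0 0 0 1;0 0 0.16 0 0 0 1;0 0 0.15 0 0 0 1;0 0 0.12 0 0 0 1'
python3 -m jog '0 0 0.1 0 0 0 1;0 0 0.06 0 0 0 1;0 0 0.03 0 0 0 1;0 0 0.02 0 0 0 1;0 0 0 0 0 0 1'
```

```text
time: 19.9
tool_pos: [461.9, -208.7, 327.2]
tcp_rot: [-179.9, 0.0, 57.0]
ft_force: [-1.5, -0.7, -5.6]
finger_gap: 30.7
grip_force: 113.5
time: 20.52
tool_pos: [462.0, -208.8, 252.8]
tcp_rot: [-180.0, 0.0, 57.0]
ft_force: [-0.4, -1.2, -5.7]
finger_gap: 30.5
grip_force: 113.6
time: 21.15
tool_pos: [462.4, -209.0, 233.5]
tcp_rot: [179.9, 0.0, 57.0]
ft_force: [-0.1, 0.6, -3.5]
finger_gap: 30.9
grip_force: 113.9
```

```bash
python3 -m jog '0 0 0.02 0 0 0 1;0 0 0.02 0 0 0 1;0 0 0 0 0 0 1'; python3 -m jog '0 0 0.015 0 0 0 1;0 0 0 0 0 0 1;0 0 0 0 0 0 1'
```

```text
time: 21.52
tool_pos: [462.0, -208.7, 228.7]
tcp_rot: [-180.0, 0.0, 57.0]
ft_force: [-0.1, 1.2, -4.4]
finger_gap: 30.7
grip_force: 113.8
time: 21.9
tool_pos: [462.3, -209.0, 227.9]
tcp_rot: [179.9, -0.0, 57.0]
ft_force: [-0.9, 2.7, 3.3]
finger_gap: 30.9
grip_force: 115.5
```

```bash
python3 -m jog '0 0 0.01 0 0 0 1;0 0 0 0 0 0 0.1;0 0 0 0 0 0 -0.3;0 0 0 0 0 0 -1;0 0 0 0 0 0 -1' 20; python3 -m jog '0 0 0 0 0 0 -1;0 0 0 0 0 0 -1;0 0 0 0 0 0 -1'; python3 -m jog '0 0 -0.1 0 0 0 -1;0 0 -0.3 0 0 0 -1;0 0 -0.4 0 0 0 -1;0 0 -0.4 0 0 0 -1;0 0 -0.4 0 0 0 -1'; python3 -m jog '-0.3 0.3 -0.2 0 0 0 -1;-0.4 -0.4 0 0 0 0 -1;-0.4 -0.4 0 0 0 0 -1;-0.4 -0.4 0 0 0 0 -1;-0.4 -0.4 0 0 0 0 -1'; python3 -m jog '-0.4 -0.4 0 0 0 0 -1;0 0 0 0 0 0 -1;0 0 0 0 0 0 -1'
python3 - <<'E'
from h import *
from bench import *
a,b=snapshot("top")["img"],snapshot("side")["img"]
cv2.imwrite("pics/p6.png",np.vstack([cv2.resize(a[120:310,90:410],None,fx=1.5,fy=1.5),cv2.resize(b[130:350,90:410],None,fx=1.4,fy=1.4)[:,:][:, :480] if 0 else cv2.resize(b[130:330,90:410],(480,300))])[:,:,::-1])
E
```

```text
time: 22.52
tool_pos: [462.1, -208.8, 226.2]
tcp_rot: [-180.0, 0.0, 57.0]
ft_force: [-0.4, -0.6, -0.7]
finger_gap: 84.9
grip_force: 0.0
time: 22.9
tool_pos: [462.1, -208.8, 226.4]
tcp_rot: [180.0, 0.0, 57.0]
ft_force: [0.1, 0.5, -0.2]
finger_gap: 85.8
grip_force: 0.0
time: 23.52
tool_pos: [461.9, -208.7, 388.6]
tcp_rot: [179.9, -0.0, 57.0]
ft_force: [0.4, -0.2, 0.1]
finger_gap: 85.1
grip_force: 0.0
time: 24.15
tool_pos: [247.9, -297.2, 407.1]
tcp_rot: [179.9, 0.0, 57.0]
ft_force: [-0.0, -0.6, 0.7]
finger_gap: 85.5
grip_force: 0.0
time: 24.52
tool_pos: [194.2, -309.0, 407.1]
tcp_rot: [179.9, 0.0, 56.9]
ft_force: [0.7, -0.3, 1.0]
finger_gap: 85.2
grip_force: 0.0
```

View pics/p6.png

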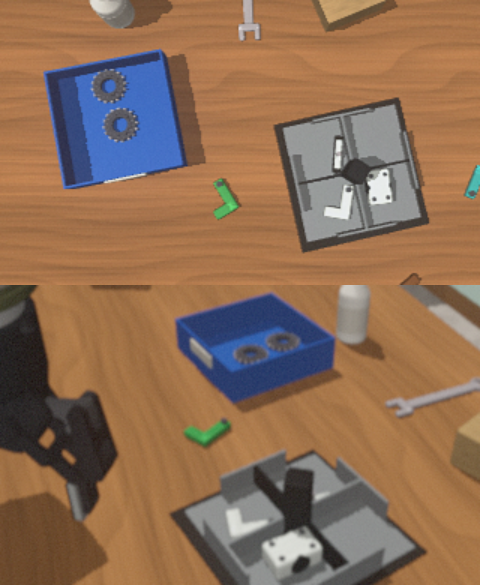

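The final view shows both sprockets flat in the bin, at (110,86) and (120,125). The tray is centred and level on the mat, with the shoe (338,153), brake arm (340,203) and clamp block (380,187) in it and the gripper clear.

```bash
python3 -c "from bench import *;print(hand_in())"
```

```text
the job is handed in; nothing more can be done
None
```

The job is handed in: both sprockets are in the blue bin, the other three parts are still in the tray, and the tray is back upright on its mat and released. The hand-in gave no verdict back, so this rests on the last pictures.

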